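Draw the mould core with self-closing tweezers and hang it to dry

ROBOT

A 7-joint arm with a two-finger parallel gripper is mounted at the origin on the work surface. World frame = base frame: x ahead of the robot, y to its left, z up, the work surface at z = 0. Lengths are in m, angles in rad, forces in N, time in s.
With the tool pointing down it reaches from about 0.4 to 0.85 m from the base axis. Payload 10.4 kg.
Tool frame: the origin (TCP) lies between the finger pads; the fingertips stand 14 mm ahead of it and the grasp point (between the pads) lies 5 mm behind it (manip.tip_extent is the distance from the TCP to the fingertips, in m); z points along the fingers, y is the line along which they close (so a half turn about z gives the same grasp; the last joint's range is limited). The gripper opens to 87 mm and grips with 3 to 60 N. Pads are 19 mm wide; open, the fingers measure 117 mm over their backs; the gripper's body (75 mm by 190 mm) begins 51 mm behind the grasp point.
Start: joints at [-1.252, 0.332, -0.065, 1.46, 0.022, 1.35, -0.088], TCP at [0.209, 0.589, 0.237] pointing down, gripper open.
Joint ranges: [-2.6, 2.6], [-0.5, 2.12], [-1.47, 1.34], [0.16, 2.42], [-1.27, 4.41], [0.06, 2.06], [-2.6, 2.6]. Speed limits (rad/s): [2.22, 2.22, 2.79, 2.79, 3.14, 3.14, 3.14].

INTERFACE

Orientations are given as a unit quaternion [w, x, y, z].
In Python, from rig import manip, snapshot, calibration, order gives the robot as it stands. Calls block until the motion is done:
- manip.movep(position, orientation): joint-space move of the TCP to a pose.
- manip.movel(position, ori=None, speed=0.15): straight line of the TCP; ori=None keeps the orientation; speed is the mean speed in m/s.
- manip.move_joints(angles): joint-space move.
- manip.release() and manip.grasp(grasp_force=None): open the fingers fully, or close them until they stop; grasp_force is the grip in N (None keeps the last).
- manip.hold(seconds).
- manip.solve_ik(position, orientation): joint angles nearest the present ones, or None.
- manip.read_state(): the state.
- snapshot(name): name is "scene" or "side" or "wrist"; returns (picture, depth): 400x640x3 uint8, blue, green, red; 400x640 float32, m along the optical axis (not along the pixel's ray), 0 where there is no reading.
- calibration(name): a dict with "K" (3x3 intrinsics, pixels), "k1" (the pictures are not rectified: a ray, as slopes to the right and down, at radius r is drawn at 1 + k1 r^2 times it, then the intrinsics apply), "R" (3x3) and "t" (3): a world point X has camera coordinates R X + t; the wrist camera has in their place "mount" (4x4, takes a point from camera to tool coordinates, whose origin is the TCP and whose axes are the flange's). Camera axes: x right, y down, z forward; pixel columns grow to the right and rows downward; lengths in m; the calibration is good to about 2 mm. A picture is of the moment at which its call begins: read the wrist's pose just before it. calibration takes no time and is no camera call.
A pose or a line that the arm cannot do raises manip.MotionError and nothing moves.
- order.hand_in(): hands the job in; it is judged then, once.
The state is a dict: "time_s": time; "qpos": joint angles; "qvel": joint speeds; "effort": joint torques, N m; "ee_pos": TCP position; "tool_rot": TCP orientation; "ft_force": force on the tool from outside, world axes, zero at the start; "wrist_torque": the same for the moment, N m; "gripper_width": finger opening in m; "gripper_force": force on a finger pad.
Only numpy, scipy, OpenCV 4.12 (cv2) and the standard library are available. Lean on these libraries where they do the work, as an engineer would, in place of code of your own. Each camera call takes 0.05 s, during which the arm holds its last target. There are 200 camera calls.

TASK

The freshly oiled wooden core is stuck in the incense mould and must not be touched with the fingers: take the self-closing tweezers from the drying rack, squeeze them open, lower them gently over the core's button until their depth stop just rests on it (stem lengths differ, so feel for it and do not force it), and release so that the jaws close under the button. Then take the tweezers by their head, draw the core straight up out of the mould, and hang the tweezers by their cross-bar on the rack's two rails again with the core dangling from the jaws. Let go, and leave the other things on the table where they are.

Things in the scene. Friction and masses are not known exactly. Their poses are not given: they have to be found in the camera images.
- tweezers: Steel self-closing (cross-lock) tweezers, 110 mm tall, about 0.1 kg, upright, jaws down. Origin: midway between the jaws' lower faces; z up towards the head, y the squeeze direction, x along the cross-bar. They open only while the handles are squeezed and spring shut when let go
- handles (a point): Centre between the two handle plates, 68 mm above the tweezers' origin. Plates 18 mm wide (x), 20 mm tall, 40 mm over their outer faces at mid height when shut (there sloping 7 degrees, lower edges farther apart; parallel when squeezed). Squeezing them along y by 4 mm each, to a stop, against 7 to 12 N on each, opens the jaws
- head (a point): Centre of the rigid head block at the top of the tweezers, 14 (x) by 20 (y) by 20 mm, 100 mm above their origin: gripped here along y they stay shut
- cross_bar (a point): Middle of the underside of the tweezers' cross-bar, 82 mm above their origin. The bar is 92 mm long (x), 12 mm wide (y), 6 mm thick; the tweezers hang by it
- depth_stop (a point): Middle of the lower face of the fixed depth stop, a flat disc 14 mm in diameter between the jaws, 15 mm above the tweezers' origin. Each jaw ends in an inward hook 0 to 4 mm above the origin, 16 mm wide (x); gap between hooks 6 mm shut, about 32 mm squeezed open. With the stop resting on the button, the hooks shut 1 mm below the button
- leg_a (a joint): Opening angle of one tweezer leg, rad: 0 fully shut, 0.13 squeezed to the stop, about 0.01 when shut around the stem, about 0.04 when shut on the button by mistake
- leg_b (a joint): The same for the other leg
- core: Wooden core, about 0.06 kg: dark cylinder, 22 mm diameter, 30 mm tall, upright in the mould, top flush with it. Origin: centre of its underside; z up. A pale stem, 8 mm diameter, rises from it and carries a button, a disc 14 mm in diameter, 10 mm thick. Stem length varies and is not measured: button top 50 to 70 mm above the origin. Drawing it straight up takes 4 to 8 N
- mould: Fixed aluminium mould block, 100 (x) by 90 (y) by 45 mm tall, with a well 30 mm deep in the middle of its top in which the core stands; a sprung steel cheek in the well presses on the core. Origin: centre of its underside
- rack: Fixed wooden drying rack, base 125 (x) by 220 (y) by 12 mm. Two level rails along its y, 220 mm long, 18 mm wide, centred at x = +-37 mm (free gap 56 mm), tops 160 mm above the origin; posts under their ends (y = +-100 mm). The tweezers hang between the rails, cross-bar across both, tweezers' y along the rails. Origin: centre of the base's underside
- bowl: White ceramic bowl, 120 mm wide, 50 mm tall; a bystander. Origin: centre of its underside
- paddle: Wooden pressing paddle, 110 by 90 mm, 42 mm tall; a bystander. Origin: centre of its underside
- jar: Closed glass jar, 60 mm wide, 80 mm tall; a bystander. Origin: centre of its underside
Things that resemble listed ones, but are neither listed nor needed, are in the scene too. What is shaped like the tweezers but pink is not meant.

How it is judged:
By the outcome, as a careful person would: the job done as asked, in the order asked, and still so for the second after the job is handed in, with the robot touching nothing.
It also fails if it takes over 58 s, if anything falls off the work surface, if the arm or the gripper's body presses on something with over 40 N, if the wrist force passes 120 N, or if a joint passes its speed limit or range.

## Working session

There is one attempt and no reset: what is moved stays moved. The work goes in short steps, each a Python script; the robot and the scene stay as the last script left them, time stands still between calls to the robot, and variables do not carry over. Pictures are saved under pics/ and viewed, at most 10 in all, crops included, and the job is handed in when it is done.

```bash
ls; mkdir -p pics
cat > h.py <<'E'
import numpy as np, cv2
from rig import manip, snapshot, calibration, order
from scipy.spatial.transform import Rotation as Rn
def q(R): # matrix->wxyz
    x=Rn.from_matrix(R).as_quat(); return [x[3],x[0],x[1],x[2]]
def toolR(st):
    r=np.array(st["tool_rot"])
    return r if r.shape==(3,3) else Rn.from_quat([r[1],r[2],r[3],r[0]]).as_matrix()
def down(a): # tool pointing down, tool y along world direction angle a
    y=np.array([np.cos(a),np.sin(a),0]); z=np.array([0,0,-1.]); return q(np.c_[np.cross(y,z),y,z])
def cloud(name):
    """world xyz per pixel (400x640x3, nan without reading), picture"""
    st=manip.read_state(); img,d=snapshot(name); c=calibration(name); K=np.array(c["K"])
    u,v=np.meshgrid(np.arange(640.),np.arange(400.))
    X=(u-K[0,2])/K[0,0]; Y=(v-K[1,2])/K[1,1]; x,y=X.copy(),Y.copy()
    for _ in range(8):
        s=1+c["k1"]*(x*x+y*y); x,y=X/s,Y/s
    P=np.stack([x*d,y*d,d],-1); P[d<=0]=np.nan
    if "mount" in c:
        M=np.array(c["mount"]); P=P@M[:3,:3].T+M[:3,3]; P=P@toolR(st).T+np.array(st["ee_pos"])
    else: P=(P-np.array(c["t"]))@np.array(c["R"])
    return P,img
E
python3 - <<'E'
from h import *
st=manip.read_state(); print(st)
for n in ("scene","side"):
    P,img=cloud(n); np.save(f"pics/{n}.npy",P); cv2.imwrite(f"pics/{n}0.png",img)
E
```

```text
pics
{'time_s': 0.0, 'qpos': array([-1.25160502,  0.33286274, -0.06472915,  1.46095441,  0.02157641,
        1.34991739, -0.08853562]), 'qvel': array([-0.00080413,  0.00058586, -0.00303166, -0.00054197, -0.00051002,
        0.00050916, -0.00111852]), 'effort': array([ 8.62954912e-04, -6.23271775e+01,  2.53388128e-02, -3.89893270e+01,
       -6.12460845e-02,  3.97165271e-02,  1.81438804e-04]), 'ee_pos': array([0.20933874, 0.58849453, 0.23575345]), 'tool_rot': array([-1.05143955e-04,  1.70061026e-01,  9.85433267e-01, -7.16037205e-04]), 'ft_force': array([ 0.81352722,  0.41322269, -0.56540959]), 'wrist_torque': array([-0.04074938,  0.03891867, -0.02206132]), 'gripper_force': 0.0, 'gripper_width': 0.08685987308046014}
```

View pics/scene0.png

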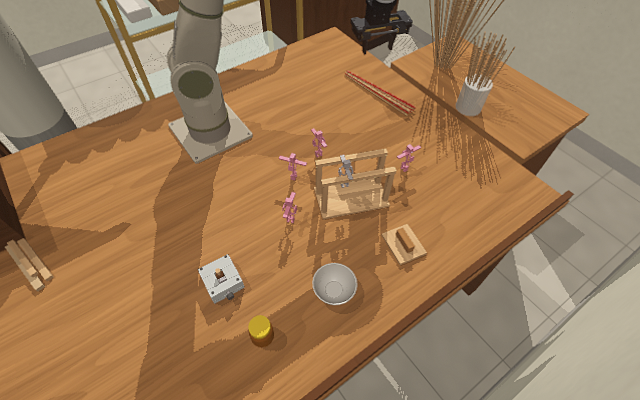

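View pics/side0.png

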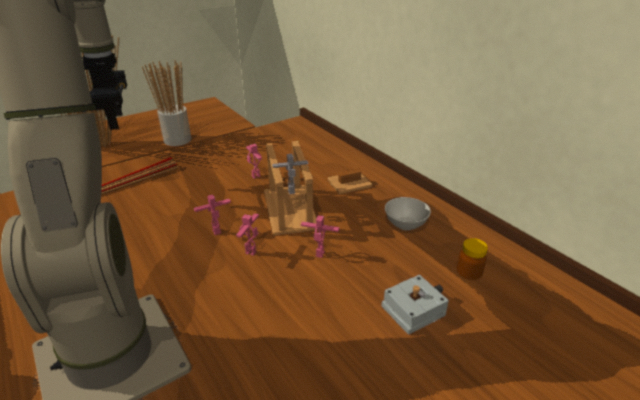

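Scene: the grey tweezers hang on the rack near (345,168), the mould with core is at (220,278), the bowl at (335,285), the jar at (260,330), the paddle at (405,243), and four pink decoys stand around the rack at (292,165), (319,142), (289,207) and (408,156). The side view agrees: tweezers (291,172), mould (415,302).

Run:
```python
from h import *
for n,tw,mo in (("scene",(345,170),(220,278)),("side",(291,172),(415,302))):
    P=np.load(f"pics/{n}.npy"); img=cv2.imread(f"pics/{n}0.png")
    Z=P[...,2]
    print(n,"tw",P[tw[1],tw[0]].round(3),"mould",P[mo[1],mo[0]].round(3))
    # mould top
    w=np.zeros(Z.shape,bool); w[mo[1]-45:mo[1]+45,mo[0]-45:mo[0]+45]=1
    m=w&(abs(Z-0.045)<0.006)
    r=cv2.minAreaRect((P[m][:,:2]*1000).astype(np.float32)); print("mould rect",r,m.sum())
    m=w&(Z>0.056)&(Z<.1); print("button",P[m].mean(0).round(4),P[m].max(0).round(4),P[m].min(0).round(4),m.sum())
    w[:]=0; w[tw[1]-70:tw[1]+70,tw[0]-80:tw[0]+80]=1
    hsv=cv2.cvtColor(img,cv2.COLOR_BGR2HSV)
    wood=(hsv[...,0]<30)&(hsv[...,1]>50)
    m=w&wood&(abs(Z-0.160)<0.005); 
    r=cv2.minAreaRect((P[m][:,:2]*1000).astype(np.float32)); print("rails rect",r,m.sum())
    g=w&(hsv[...,1]<70)&(Z>0.08)&(Z<0.22); g&=np.linalg.norm(P[...,:2]-np.nanmean(P[m][:,:2],0),axis=-1)<.12
    print("grey",P[g].mean(0),P[g].max(0),g.sum()); 
    b=g&(abs(Z-.163)<.006); 
    if b.sum()>4: print("bar",cv2.minAreaRect((P[b][:,:2]*1000).astype(np.float32)),b.sum())
    t=g&(Z>.175); print("head",P[t].mean(0) if t.any() else None,t.sum())
    # pink
    pk=(hsv[...,0]>150)&(hsv[...,0]<178)&(hsv[...,1]>70)&(Z>.02)
    k,l,s,c=cv2.connectedComponentsWithStats(pk.astype(np.uint8))
    for i in range(1,k):
        if s[i,4]>25: print("pink",c[i].round(),np.median(P[l==i],0).round(3),np.nanmax(P[l==i],0).round(3))
```

```text
scene tw [0.539 0.194 0.164] mould [ 0.566 -0.245  0.042]
mould rect ((565.464111328125, -242.69619750976562), (89.14054107666016, 115.06340026855469), 85.89419555664062) 1047
button [ 0.6977 -0.2266  0.0762] [ 0.7496 -0.2066  0.0831] [ 0.548  -0.2482  0.0589] 127
rails rect ((538.234619140625, 231.0804443359375), (219.21469116210938, 95.91223907470703), 67.49694061279297) 765
grey [0.53324177 0.20173472 0.16029242] [0.57447907 0.2291359  0.18912959] 183
bar ((528.609130859375, 204.09912109375), (32.53040313720703, 93.12291717529297), 55.86248779296875) 86
head [0.53150772 0.20252926 0.18375083] 45
pink [319. 136.] [0.332 0.254 0.089] [0.354 0.272 0.112]
pink [409. 151.] [0.55  0.451 0.089] [0.559 0.504 0.112]
pink [291. 159.] [0.363 0.123 0.088] [0.399 0.148 0.111]
pink [407. 161.] [0.562 0.453 0.059] [0.569 0.464 0.076]
pink [292. 169.] [0.37  0.116 0.062] [0.38  0.131 0.082]
pink [289. 206.] [0.503 0.021 0.086] [0.53  0.057 0.112]
side tw [0.517 0.183 0.152] mould [ 0.538 -0.256  0.046]
mould rect ((612.1652221679688, -247.70449829101562), (94.59654235839844, 217.09027099609375), 85.04194641113281) 1574
button [ 0.5506 -0.244   0.0662] [ 0.5581 -0.2369  0.0711] [ 0.5445 -0.2494  0.0582] 47
rails rect ((534.7091674804688, 230.64089965820312), (225.3637237548828, 93.28831481933594), 67.64462280273438) 571
grey [0.52397561 0.1990994  0.14817706] [0.5981736  0.30888771 0.18990768] 275
bar ((523.1554565429688, 199.10894775390625), (27.493986129760742, 85.6823959350586), 62.455875396728516) 107
head [0.52424542 0.19823621 0.18356612] 33
pink [254. 151.] [0.543 0.45  0.092] [0.555 0.5   0.111]
pink [212. 208.] [0.322 0.25  0.087] [0.365 0.275 0.114]
pink [246. 223.] [0.353 0.122 0.09 ] [0.395 0.155 0.114]
pink [320. 230.] [0.49  0.018 0.087] [0.527 0.054 0.113]
pink [248. 243.] [0.355 0.127 0.028] [0.359 0.142 0.055]
```

Run:
```python
from h import *
print(calibration("wrist")["mount"])
manip.movep([0.53,0.205,0.36],down(np.radians(67.5)))
st=manip.read_state(); print(st["time_s"],st["ee_pos"],st["qpos"],st["ft_force"])
P,img=cloud("wrist"); np.save("pics/w1.npy",P); cv2.imwrite("pics/w1.png",img)
```

```text
[[-4.86226189e-04 -9.62802350e-01 -2.70206216e-01  7.28664852e-02]
 [ 9.99999831e-01 -5.53939633e-04  1.74341929e-04  9.68134084e-04]
 [-3.17534751e-04 -2.70206086e-01  9.62802457e-01 -1.48608660e-01]
 [ 0.00000000e+00  0.00000000e+00  0.00000000e+00  1.00000000e+00]]
1.9667 [0.52945089 0.2063648  0.35956082] [-0.6765071   0.16753685  0.26296903  1.41728396 -0.04365029  1.56311772
  0.76352874] [ 0.02415381 -0.99154954 -0.12303693]
```

View pics/w1.png

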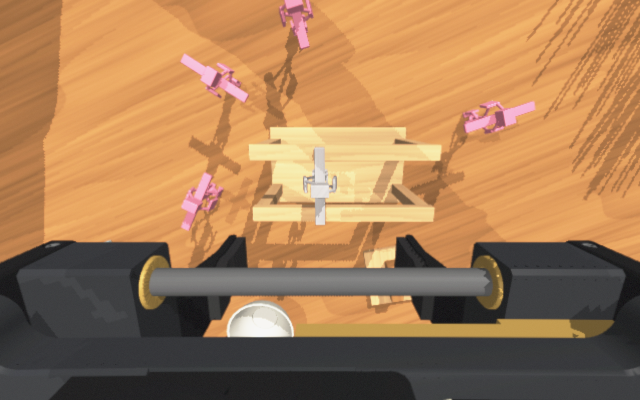

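The wrist view shows the grey tweezers at (320,187), with their bar square across both rails (rails at rows 152 and 213, columns 250–440). The fingers straddle along the rail direction.

Run:
```python
from h import *
P=np.load("pics/w1.npy"); img=cv2.imread("pics/w1.png"); Z=P[...,2]
hsv=cv2.cvtColor(img,cv2.COLOR_BGR2HSV)
w=np.zeros(Z.shape,bool); w[125:230,245:445]=1
print(img[187,320],img[152,400],img[213,400],P[187,320],P[160,320],P[215,320],P[152,400],P[213,400])
g=w&(hsv[...,1]<60)&(Z>.1)
t=g&(Z>.18); print("head",P[t].mean(0),cv2.minAreaRect((P[t][:,:2]*1e3).astype(np.float32)),t.sum())
b=g&(Z>.155)&(Z<.175); r=cv2.minAreaRect((P[b][:,:2]*1e3).astype(np.float32)); print("bar",r,P[b][:,2].mean(),b.sum())
d=P[b][:,:2]; d=d-d.mean(0); vt=np.linalg.svd(d)[2]; print("bar dir deg",np.degrees(np.arctan2(vt[0,1],vt[0,0])))
m=w&(hsv[...,1]>=60)&(abs(Z-.16)<.006); print("rails",cv2.minAreaRect((P[m][:,:2]*1e3).astype(np.float32)),P[m][:,2].mean(),m.sum())
```

```text
[227 230 234] [148 213 243] [149 215 244] [0.52632456 0.20818712 0.18783459] [0.5015695  0.21837213 0.16782306] [0.56199126 0.19342672 0.16670423] [0.52872175 0.30582814 0.16133964] [0.59807369 0.2829496  0.16108446]
head [0.53008184 0.20604575 0.18813171] ((531.0531616210938, 205.64366149902344), (18.78473472595215, 14.373663902282715), 68.38180541992188) 238
bar ((530.4766845703125, 205.7229766845703), (37.16093826293945, 91.06875610351562), 67.99878692626953) 0.16547861166313357 767
bar dir deg -21.819269554198744
rails ((539.2852783203125, 232.63027954101562), (219.74044799804688, 92.51612091064453), 67.77513122558594) 0.16031492714648055 5603
```

Run:
```python
from h import *
o=down(np.radians(68))
manip.movel([.5303,.2055,.21],o,speed=.2)
manip.movel([.5303,.2055,.141],o,speed=.1)
st=manip.read_state(); print(st["time_s"],st["ee_pos"],st["ft_force"])
manip.grasp(25)
st=manip.read_state(); print(st["time_s"],st["ee_pos"],st["ft_force"],st["gripper_width"],st["gripper_force"])
if .028<st["gripper_width"]<.036:
    manip.movel([.5303,.2055,.26],o,speed=.12)
    st=manip.read_state(); print(st["time_s"],st["ee_pos"],st["ft_force"],st["gripper_width"],st["gripper_force"])
P,img=cloud("wrist"); np.save("pics/w2.npy",P); cv2.imwrite("pics/w2.png",img[100:300])
```

```text
3.7583 [0.53071576 0.20565492 0.14169022] [0.15684132 0.41127938 0.45333373]
4.7167 [0.53026046 0.20546421 0.14091638] [ 0.73785632 -0.6106451  -1.01117961] 0.030574516643449436 24.999880283139646
5.8583 [0.52994061 0.20537002 0.25910709] [-0.12072945  0.19972277 -1.44298168] 0.030730862642521357 24.99986223410815
```

View pics/w2.png

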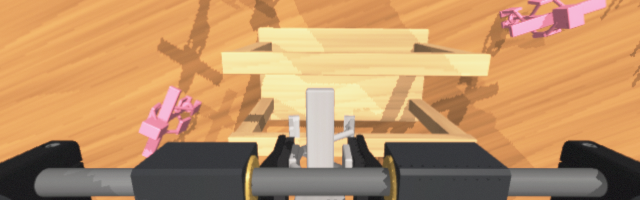

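The tweezers are lifted (head and bar at (320,130) in the crop), still squeezed between the fingers with the legs spread, and the rack and pink decoys are undisturbed. Next I'll look at the mould.

Run:
```python
from h import *
o=down(np.radians(25))
manip.movep([.578,-.302,.30],o)
manip.hold(.2)
st=manip.read_state(); print(st["time_s"],st["ee_pos"],st["qpos"],st["ft_force"],st["gripper_width"])
P,img=cloud("wrist"); np.save("pics/w3.npy",P); cv2.imwrite("pics/w3.png",img)
Z=P[...,2]
near=np.linalg.norm(P[...,:2]-[.551,-.244],axis=-1)
b=(near<.03)&(Z>.058)&(Z<.09); print("button pts",b.sum(),np.median(P[b],0),P[b].max(0),P[b].min(0))
t=b&(Z>np.percentile(Z[b],60)-.003); print("top",P[t].mean(0),cv2.minAreaRect((P[t][:,:2]*1e3).astype(np.float32)),np.argwhere(t).mean(0))
m=(near<.09)&(abs(Z-.045)<.004); print("mould",cv2.minAreaRect((P[m][:,:2]*1e3).astype(np.float32)),Z[m].mean())
```

```text
7.9667 [ 0.57840611 -0.3011235   0.29992835] [-0.14771974  0.45392141  0.81485283  1.31476551 -0.32574594  1.50753143
  1.07298364] [-0.1026681   0.082495   -1.30102209] 0.030381708356046797
button pts 102 [ 0.55544633 -0.24185817  0.06842259] [ 0.56195914 -0.23522605  0.07117166] [ 0.54883242 -0.24858801  0.06068207]
top [ 0.5555511  -0.24211113  0.0684654 ] ((555.8994140625, -242.17532348632812), (12.281282424926758, 11.909010887145996), 25.211029052734375) [129.84848485 322.76767677]
mould ((567.9083862304688, -242.5928192138672), (91.01070404052734, 115.48786926269531), 85.70667266845703) 0.04545992407927526
```

View pics/w3.png

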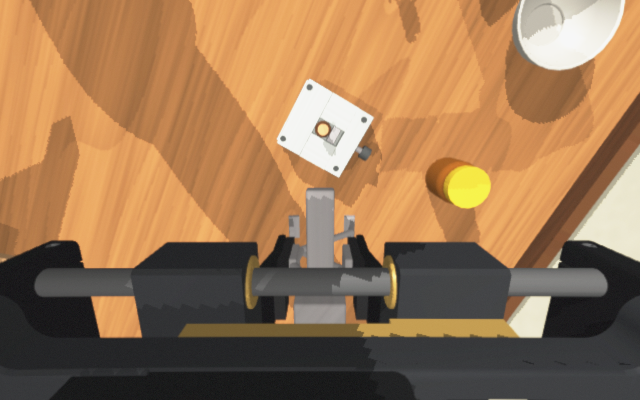

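The button shows at (323,130), which works out to about (0.5555, −0.242, 0.069). The cheek knob is at (364,152) and the jar at (465,187), well clear. Now I'll go over it, lower and feel.

Run:
```python
from h import *
o=down(np.radians(25)); x,y=.5555,-.242
manip.movel([x,y,.20],o,speed=.2)
manip.movel([x,y,.128],o,speed=.08); manip.hold(.2)
f0=[]
for _ in range(4): manip.hold(.04); f0.append(manip.read_state()["ft_force"])
f0=np.mean(f0,0); st=manip.read_state(); print(st["time_s"],st["ee_pos"],f0,st["gripper_width"])
z=.128; log=[]
while z>.106:
    z-=.0007; manip.movel([x,y,z],o,speed=.01)
    f=[]
    for _ in range(2): manip.hold(.02); st=manip.read_state(); f.append(st["ft_force"])
    d=np.mean(f,0)-f0; log.append((round(z,4),round(st["ee_pos"][2],4),*d.round(2)))
    if d[2]>1.6: break
print(*log,sep="\n"); print(st["time_s"],st["gripper_width"])
cl,i2=cloud("side"); cv2.imwrite("pics/s4.png",cv2.resize(i2[200:350,340:540],(800,600),interpolation=2))
```

```text
10.175 [ 0.55557217 -0.2420159   0.12815884] [ 0.0234703   0.32367431 -0.92268279] 0.030598068052534965
(0.1273, np.float64(0.1273), np.float64(-0.07), np.float64(-0.12), np.float64(0.03))
(0.1266, np.float64(0.1266), np.float64(-0.44), np.float64(-0.58), np.float64(-0.62))
(0.1259, np.float64(0.1259), np.float64(-0.06), np.float64(-0.63), np.float64(0.19))
(0.1252, np.float64(0.1252), np.float64(-0.22), np.float64(-0.11), np.float64(-0.38))
(0.1245, np.float64(0.1244), np.float64(0.03), np.float64(-0.38), np.float64(-0.28))
(0.1238, np.float64(0.1238), np.float64(-0.24), np.float64(-0.64), np.float64(0.24))
(0.1231, np.float64(0.1231), np.float64(0.08), np.float64(-0.04), np.float64(-0.31))
(0.1224, np.float64(0.1224), np.float64(-0.48), np.float64(-0.01), np.float64(-0.26))
(0.1217, np.float64(0.1217), np.float64(-0.29), np.float64(-0.95), np.float64(0.21))
(0.121, np.float64(0.121), np.float64(-0.09), np.float64(-0.53), np.float64(0.41))
(0.1203, np.float64(0.1203), np.float64(0.02), np.float64(-0.46), np.float64(-0.01))
(0.1196, np.float64(0.1196), np.float64(0.21), np.float64(-0
[... 193 characters left out ...]
0.1175, np.float64(0.1175), np.float64(0.48), np.float64(-0.63), np.float64(-0.02))
(0.1168, np.float64(0.1168), np.float64(-0.35), np.float64(-0.65), np.float64(0.35))
(0.1161, np.float64(0.1161), np.float64(-0.18), np.float64(0.03), np.float64(0.29))
(0.1154, np.float64(0.1154), np.float64(-0.12), np.float64(0.08), np.float64(0.43))
(0.1147, np.float64(0.1147), np.float64(-0.2), np.float64(-0.48), np.float64(-0.02))
(0.114, np.float64(0.114), np.float64(1.17), np.float64(-0.7), np.float64(-0.12))
(0.1133, np.float64(0.1133), np.float64(0.42), np.float64(-0.53), np.float64(0.43))
(0.1126, np.float64(0.1132), np.float64(-1.63), np.float64(-0.34), np.float64(5.71))
16.4083 0.03078112433196856
```

View pics/s4.png

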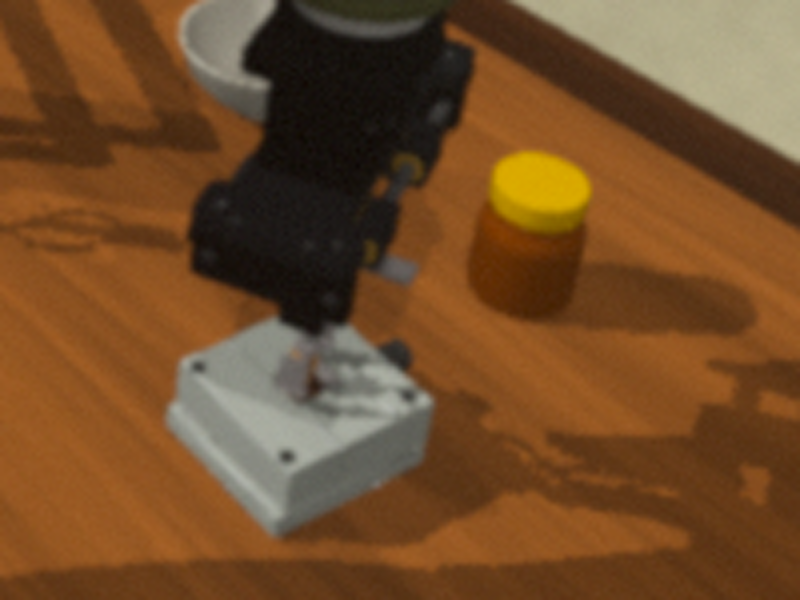

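Felt contact at TCP z≈0.1132 (jaws around the button in the side crop at (305,370)), about 3 mm lower than vision suggested. Before releasing, I'll check the tweezers' height in the grip.

Run:
```python
from h import *
o=down(np.radians(25)); x,y=.5555,-.242
def bar(P,img,st,lab):
    R=toolR(st); T=(P-np.array(st["ee_pos"]))@R   # tool coords
    hsv=cv2.cvtColor(img,cv2.COLOR_BGR2HSV)
    m=(abs(T[...,1])<.007)&(T[...,0]>.01)&(T[...,0]<.06)&(T[...,2]>-.06)&(T[...,2]<0.0)
    q_=T[m]; print(lab,m.sum(),q_.mean(0).round(4),"slope dz/dx",np.polyfit(q_[:,0],q_[:,2],1).round(4),"x max",np.percentile(q_[:,0],[1,99]).round(4))
manip.movel([x,y,.1130],o,speed=.01); manip.hold(.1)
st=manip.read_state(); print(st["ee_pos"],st["ft_force"])
P,img=cloud("wrist"); bar(P,img,st,"now")
cv2.imwrite("pics/w5.png",img)
P=np.load("pics/w3.npy"); img=cv2.imread("pics/w3.png")
st3=dict(ee_pos=[0.57840611,-0.3011235,0.29992835],tool_rot=down(np.radians(25))); bar(P,img,st3,"w3")
near=np.linalg.norm(P[...,:2]-[.5555,-.242],axis=-1); b=(near<.012)&(P[...,2]>.05)
print(np.sort(P[...,2][b]).round(4)[::6])
P=np.load("pics/scene.npy"); near=np.linalg.norm(P[...,:2]-[.5555,-.242],axis=-1); b=(near<.012)&(P[...,2]>.05); print(P[b].round(4))
```

```text
[ 0.55566674 -0.24211948  0.11322258] [-0.06757186  0.48230873  5.02470352]
now 2196 [ 0.0301  0.0011 -0.0279] slope dz/dx [ 0.0116 -0.0282] x max [0.0118 0.0465]
w3 2188 [ 0.03    0.0011 -0.0278] slope dz/dx [ 0.0092 -0.028 ] x max [0.0117 0.0465]
[0.0607 0.0672 0.0674 0.0676 0.0678 0.0681 0.0682 0.0683 0.0684 0.0685
 0.0686 0.0688 0.0689 0.069  0.0692 0.0694 0.0697]
[[ 0.5484 -0.2398  0.0667]
 [ 0.548  -0.2374  0.0631]
 [ 0.549  -0.2432  0.0657]
 [ 0.5504 -0.241   0.0655]
 [ 0.5523 -0.2389  0.0662]
 [ 0.5548 -0.2369  0.0679]
 [ 0.5497 -0.2467  0.0652]
 [ 0.5516 -0.2445  0.0658]
 [ 0.552  -0.2423  0.0637]
 [ 0.5554 -0.2403  0.0671]
 [ 0.5563 -0.2381  0.0659]
 [ 0.5584 -0.236   0.0669]
 [ 0.5532 -0.2481  0.0668]
 [ 0.5552 -0.246   0.0675]
 [ 0.555  -0.2436  0.0643]
 [ 0.5579 -0.2416  0.0669]
 [ 0.56   -0.2395  0.0679]
 [ 0.5588 -0.2371  0.0628]
 [ 0.5566 -0.2472  0.0653]
 [ 0.5613 -0.2453  0.0712]
 [ 0.5611 -0.243   0.068 ]
 [ 0.5604 -0.2406  0.0638]
 [ 0.5576 -0.2379  0.0558]
 [ 0.5568 -0.2482  0.061 ]
 [ 0.5575 -0.246   0.0593]
 [ 0.5599 -0.2439  0.0609]
 [ 0.5603 -0.2417  0.0589]]
```

The bar sits 2.8 mm higher in the grip than assumed, so the stop is at z≈0.068, exactly the button top. It is a genuine rest on the button. I'll ease the load and release.

Run:
```python
from h import *
o=down(np.radians(25)); x,y=.5555,-.242
z=.1130
while z<.1140:
    z+=.0001; manip.movel([x,y,z],o,speed=.01); manip.hold(.05)
    f=[manip.read_state()["ft_force"][2]]; manip.hold(.03); f.append(manip.read_state()["ft_force"][2])
    if np.mean(f)<1.2: break
print(z,f)
manip.release()
st=manip.read_state(); print(st["time_s"],st["ee_pos"],st["ft_force"],st["gripper_width"])
P,img=cloud("wrist"); cv2.imwrite("pics/w6.png",img); np.save("pics/w6.npy",P)
T=(P-np.array(st["ee_pos"]))@toolR(st)
m=(abs(T[...,1])<.007)&(T[...,0]>.01)&(T[...,0]<.06)&(T[...,2]>-.06)&(T[...,2]<0.01)
print(m.sum(),T[m].mean(0).round(4),np.polyfit(T[m][:,0],T[m][:,2],1))
```

```text
0.11350000000000002 [np.float64(0.35743694306074536), np.float64(-0.11217994709980028)]
19.6667 [ 0.55550781 -0.24200383  0.11350126] [-0.15692289  0.62465607 -0.03078464] 0.0867700326135854
1980 [ 0.0299  0.0017 -0.0278] [ 0.0065339  -0.02802533]
```

View pics/w6.png

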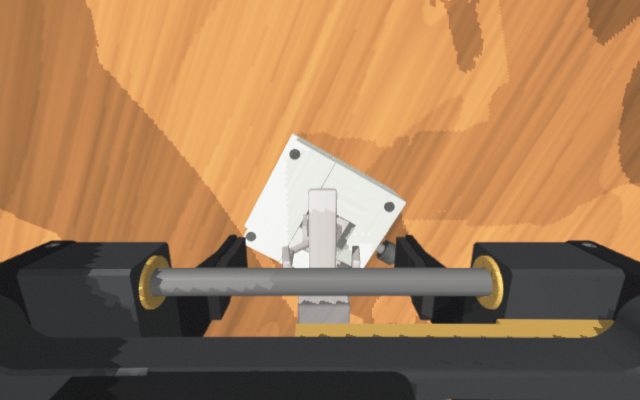

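The tweezers stand upright on the button by themselves, bar at (322,230), jaws shut. Now I'll regrasp by the head and draw.

Run:
```python
from h import *
o=down(np.radians(25)); x,y=.5555+.0011,-.242+.0005
manip.movel([x,y,.151],o,speed=.06)
manip.grasp(30); manip.hold(.1)
st=manip.read_state(); print(st["time_s"],st["ee_pos"],st["ft_force"],st["gripper_width"])
for z in (.158,.172,.190,.24):
    manip.movel([x,y,z],o,speed=.04 if z<.2 else .1); st=manip.read_state(); print(st["time_s"],st["ee_pos"],st["ft_force"],st["wrist_torque"],st["gripper_width"])
manip.hold(.2); st=manip.read_state(); print(st["ft_force"])
P,img=cloud("side"); np.save("pics/s7.npy",P); cv2.imwrite("pics/s7.png",cv2.resize(img[180:330,340:540],(800,600),interpolation=2))
```

```text
21.6917 [ 0.55653242 -0.24156391  0.15100559] [ 0.33759612 -0.9937355   0.69691398] 0.01955223886082043
22.0167 [ 0.55672153 -0.24142958  0.15828165] [-1.3682071   1.01901687 -1.10462581] [0.05894042 0.19358012 0.03056539] 0.019625505677141802
22.5167 [ 0.55713988 -0.24180316  0.17290926] [-1.63005583  0.69033866  0.0953338 ] [-0.03243376  0.19489968  0.00235044] 0.019902638498715982
23.1167 [ 0.55672989 -0.24152169  0.19022265] [-0.50514685  0.3786247  -2.34245149] [-0.03247459 -0.01393262  0.03403558] 0.019424342353235712
23.7667 [ 0.55646177 -0.24132106  0.23955858] [-0.33506852 -0.05291642 -2.38889803] [-0.09781531  0.04236989 -0.01515947] 0.019551562653001068
[-0.16437655 -0.53591862 -1.60986939]
```

View pics/s7.png

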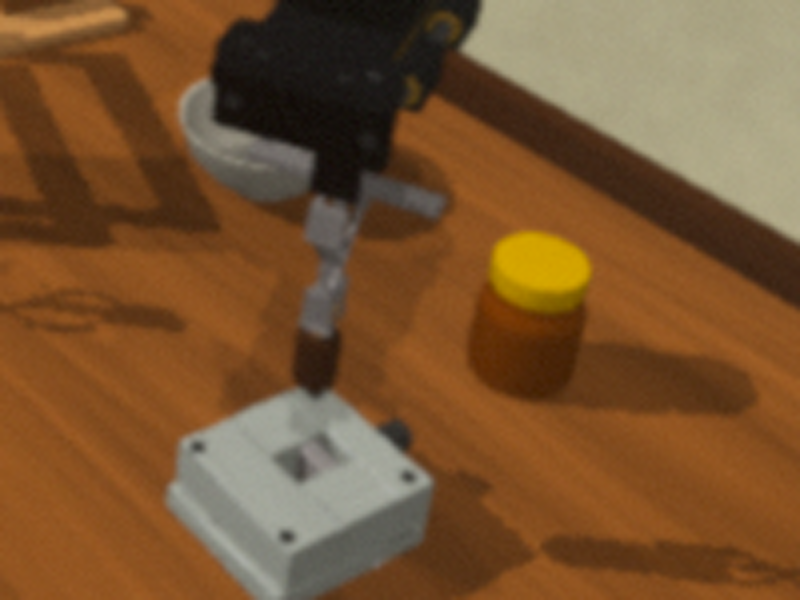

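The core is drawn out and hangs from the jaws at (318,355), with the well empty. Off to the rack.

Run:
```python
from h import *
o1=down(np.radians(25)); o=down(np.radians(68)); x,y=.5355,.2233
st=manip.read_state(); p=st["ee_pos"]
manip.movel([p[0],p[1],.345],o1,speed=.15)
try: manip.movel([x,y,.345],o,speed=.15)
except manip.MotionError as e: print(e); manip.movep([x,y,.345],o)
manip.hold(.5)
st=manip.read_state(); print(st["time_s"],st["ee_pos"],st["ft_force"],st["gripper_width"],st["qpos"])
P,img=cloud("wrist"); cv2.imwrite("pics/w8.png",img); np.save("pics/w8.npy",P)
T=(P-np.array(st["ee_pos"]))@toolR(st)
m=(abs(T[...,1])<.02)&(T[...,0]>.012)&(T[...,0]<.06)&(T[...,2]>-.02)&(T[...,2]<0.025)
print(m.sum(),T[m].mean(0).round(4),np.polyfit(T[m][:,0],T[m][:,2],1),np.polyfit(T[m][:,0],T[m][:,1],1),np.percentile(T[m][:,0],[1,99]))
hsv=cv2.cvtColor(img,cv2.COLOR_BGR2HSV)
m=(hsv[...,1]>=60)&(abs(P[...,2]-.16)<.006)&(np.linalg.norm(P[...,:2]-[.539,.2326],axis=-1)<.14); print("rails",cv2.minAreaRect((P[m][:,:2]*1e3).astype(np.float32)),m.sum())
```

```text
28.6167 [0.53549079 0.22331481 0.3449912 ] [-0.45157927  0.53831653 -2.09488654] 0.019841161663618087 [-0.86979098  0.2027506   0.47607933  1.42473443 -0.09246239  1.53628926
  0.78798462]
1290 [0.0295 0.0009 0.0097] [0.00650781 0.00947966] [0.00718681 0.00070389] [0.01234783 0.04508438]
rails ((539.53515625, 232.7931365966797), (219.74057006835938, 92.55409240722656), 67.81654357910156) 5841
```

View pics/w8.png

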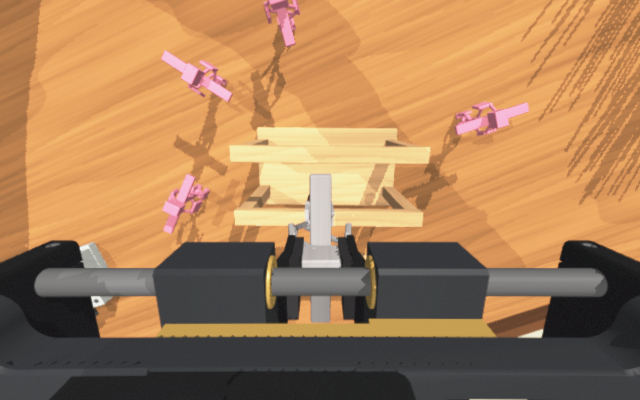

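The rack rails sit at rows 152 and 215, with the bar at (320,210) square to them and centred. Lowering now.

Run:
```python
from h import *
o=down(np.radians(67.9)); x,y=.5355,.2233
manip.movel([x,y,.182],o,speed=.09); manip.hold(.2)
f0=[]
for _ in range(4): manip.hold(.04); f0.append(manip.read_state()["ft_force"])
f0=np.mean(f0,0); print(manip.read_state()["time_s"],f0); z=.182
while z>.170:
    z-=.0007; manip.movel([x,y,z],o,speed=.01); f=[]
    for _ in range(2): manip.hold(.02); f.append(manip.read_state()["ft_force"])
    d=np.mean(f,0)-f0
    if d[2]>1.6: break
print(z,d)
if z>.17:
    manip.release(); manip.hold(.2)
    st=manip.read_state(); print(st["time_s"],st["ft_force"],st["gripper_width"])
    manip.movel([x,y,.36],o,speed=.12); manip.hold(.3)
    st=manip.read_state(); print(st["time_s"])
P,img=cloud("wrist"); cv2.imwrite("pics/w9.png",img)
P,i2=cloud("side"); c=cv2.resize(i2[100:250,190:390],(800,600),interpolation=2); cv2.imwrite("pics/s9.png",c)
```

```text
30.9917 [ 0.45718828 -0.24102883 -1.19423707]
0.17569999999999994 [-3.25303233 -0.34649205  6.01955001]
35.0167 [ 0.49132459 -0.02954634  0.54580734] 0.0871518074231561
37.0
```

View pics/s9.png

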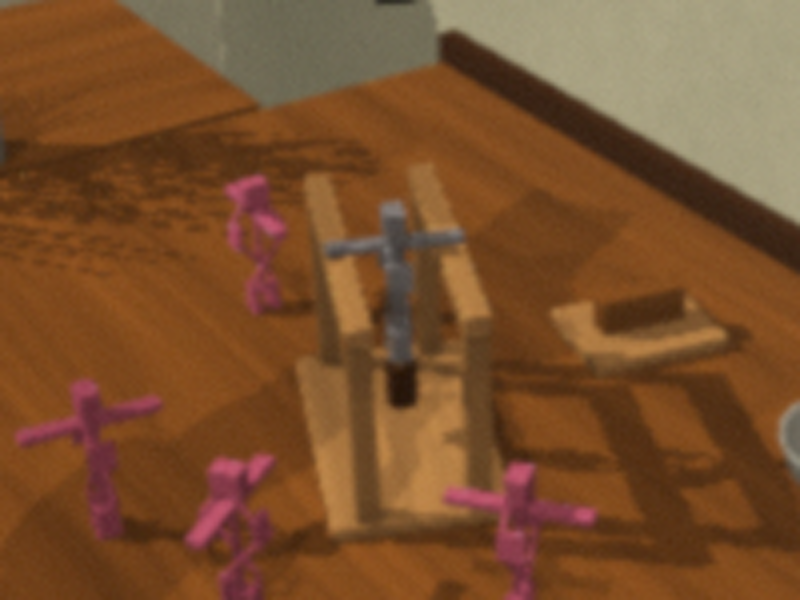

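The tweezers hang by their bar on both rails (bar at (395,243)) with the core dangling at (401,385). Everything else is in place and the robot is clear.

```bash
python3 -c "
from rig import order; print(order.hand_in())"
```

```text
the job is handed in; nothing more can be done
None
```

The core is out of the mould and dangling from the tweezers' jaws, the tweezers hang by their cross-bar on both rack rails, the other things were not disturbed, and the job was handed in at about 37 s of the 58 s allowed.

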